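# Refill an empty parts drawer from a lever-flap bench hopper

### The arm

A 6-joint arm with a two-finger parallel gripper is mounted at the origin on the work surface. World frame = base frame: x ahead of the robot, y to its left, z up, the work surface at z = 0. Lengths are in mm, angles in rad, forces in N, time in s.
With the tool pointing down it reaches from about 275 to 750 mm from the base axis. Payload 10.2 kg.
Tool frame: the origin (TCP) lies on the centre line of the jaws, within the pads' length; the fingertips stand 8 mm ahead of it and the grasp point (between the pads) lies 11 mm behind it; x points along the fingers, y is the direction in which the jaws open and shut, and the axes are right-handed (so a half turn about x gives the same grasp; the last joint's range is limited). The gripper opens to 85 mm and grips with 20 to 120 N. Pads are 22 mm wide; open, the fingers measure 114 mm over their backs; the gripper's body (76 mm by 85 mm) begins 54 mm behind the grasp point. The pads swing forward as they close: fully open they stand 13 mm farther back than shut.
Start: joints at [0.902, 0.313, 1.498, -0, 1.331, -0.223], TCP at [226.382, 473.69, 239.294] pointing down, gripper open.
Joint ranges: [-2.94, 2.94], [-0.97, 2.17], [0.19, 2.56], [-1.23, 4.37], [0.02, 3.11], [-2.88, 2.88]. Speed limits (rad/s): [2.39, 2.39, 3.01, 3.14, 3.14, 3.14].

### API

Orientations are given as a unit quaternion [w, x, y, z].
In Python, from rig import ctrl, vision, workorder gives the robot as it stands. The module is installed in compiled form; this text tells all that it offers.
- The arm moves only by the shell command python3 -m jog 'ROWS' [OPENING] [FORCE]. ROWS is JSON, a list that holds one entry, the list of rows, each a list of 6 numbers: the shift along the tool's x, y, z in m, then the turn, a rotation vector about the tool's x, y, z in rad. A call has 1 to 12 rows; each row shifts and turns the commanded pose from where the row before left it, along the tool's axes as they then stand; what a row does not reach is not made up. A row lasts 1/8 s, in which the tool goes at most 62.5 mm and 10.7 degrees, less where a joint would pass 70% of its speed; a pose out of reach is approached as far as the arm can. A call is refused whole if a number of a shift passes 0.0625 or a number of a turn 0.188, either way. A call with a gripper value outside its range is refused whole. OPENING is the closure in counts, from 0 (fully open) to 255 (shut), set as the call begins (- or left out, the last holds). The fingers move at their own pace and stop on an object; FORCE is the grip in N (left out, the last holds). Time passes only in rows, so rows that do not move let the fingers close. It gives the time, the measured TCP pose, the force and the opening at its end, in the units of the state.
- ctrl.sense(): the state, without advancing time (a new reading comes with each control period).
- vision.capture(name): name is "side" or "top"; returns a dict with "image" (400x640x3 uint8, red, green, blue), "mtx" (3x3 intrinsics, pixels), "R" (3x3) and "t" (3): a world point X has camera coordinates R X + t. Camera axes: x right, y down, z forward; pixel columns grow to the right and rows downward; lengths in mm; the calibration is good to about 2 mm. A picture is of the moment at which its call begins. There is no depth.
- workorder.finish_job(): hands the job in, once; it reports no verdict.
The state is a dict: "time_s": time; "joints": joint angles; "dq": joint speeds; "tau": joint torques, N m; "eef_pos": TCP position; "ee_rot": TCP orientation; "force": force on the tool from outside, world axes, zero at the start; "wrist_torque": the same for the moment, N m; "grip_width": opening from 0.0 (shut) to 1.0 (fully open).
Only numpy, scipy, OpenCV 4.12 (cv2) and the standard library are available. Lean on these libraries where they do the work, as an engineer would, in place of code of your own. Each camera call takes 0.05 s, during which the arm holds its last target.

### The job

Refill the empty black drawer with fingertips only: push it along its guides under the hopper until it meets the stop, then press the red lever pad all the way down so that the yellow flap lifts and all six orange ball knobs roll into the drawer, and finally ease the lever back up so that the flap closes fully without slamming. Work the flap only by its lever, do not touch the knobs, do not lift the drawer, and leave everything else on the counter alone.

Things in the scene. Friction and masses are not known exactly. Their poses are not given: they have to be found in the camera images.
- hopper: Fixed gravity-feed hopper: blue steel stand, clear bin with a closed clear top; 130 mm along its y, 104 mm along x, 206 mm high (216 at the small black top knob). Origin on the counter under the stand. It pours to its -y; its -x side carries the lever and faces the robot. Mouth at y = -62 mm, lower lip 80 mm up. Drawer bay below, guide rails 18 mm high at x = +-49 mm from y = -55 to -167 mm.
- drawer_stop (a point): Middle of the face of the stop bar in the drawer bay, at x = 0, y = +10 mm in the hopper's frame, 20 mm above the counter (fixed to the hopper). The drawer is fully home when its rear end touches this.
- drawer: Loose empty black plastic drawer, open on top, 88 (x) by 165 (y) by 58 mm high, walls 3 mm, about 0.25 kg, lying on the counter between the guide rails with 5 mm play each side, axes parallel to the hopper's. Origin at the centre of its underside. It starts drawn out 50 to 85 mm to the hopper's -y; home, its origin is at y = -72.5 mm in the hopper's frame. Slides freely.
- drawer_front (a point): Middle of the outer front face of the drawer (the end with the label holder, 82.5 mm from the drawer's origin towards its -y), 30 mm above the counter. Push here towards the drawer's +y. The front is flat, 58 mm high.
- lever_pad (a point): Centre of the top of the red press pad, 42 by 42 mm, at the end of the lever bar on the hopper's -x side. At rest 104 mm above the counter, at x = -82, y = +135 mm in the hopper's frame, open air under it. The point moves with the lever.
- lever (a joint): Lever angle (rad): 0 up at rest, 0.30 pressed to its stop. Pivot 135 mm from the pad, to the hopper's -y. Fully pressed, the pad has gone down 40 mm, to 64 mm above the counter, tilted 0.3 rad. A spring pushes it back up: 3.5 N at the pad at the start, 6.5 N at the bottom.
- flap (a joint): Flap angle (rad): 0 shut, about 1.0 with the lever fully pressed; joined to the lever by a link rod, it turns about 3.4 times as far. Let go, the spring slams it shut at several rad/s; with the pad let up at 20 mm/s it closes at 0.5 rad/s. Arriving faster than 1.5 rad/s is a slam.
- flap_edge (a point): Middle of the lower edge of the yellow flap that shuts the mouth, 66 mm wide and 55 mm high, hinged along its top edge 136 mm above the counter at y = -65.5 mm in the hopper's frame. It hangs straight down when shut and swings out to the hopper's -y and up.
- knob1: One of six orange ball knobs, 28 mm in diameter, 20 g, with a small brass insert; origin at its centre. It starts inside the hopper behind the flap and rolls out by itself within about 1 s when the flap is up; inside the drawer its centre is about 17 mm above the counter.
- knob2: One of six orange ball knobs, 28 mm in diameter, 20 g, with a small brass insert; origin at its centre. It starts inside the hopper behind the flap and rolls out by itself within about 1 s when the flap is up; inside the drawer its centre is about 17 mm above the counter.
- knob3: One of six orange ball knobs, 28 mm in diameter, 20 g, with a small brass insert; origin at its centre. It starts inside the hopper behind the flap and rolls out by itself within about 1 s when the flap is up; inside the drawer its centre is about 17 mm above the counter.
- knob4: One of six orange ball knobs, 28 mm in diameter, 20 g, with a small brass insert; origin at its centre. It starts inside the hopper behind the flap and rolls out by itself within about 1 s when the flap is up; inside the drawer its centre is about 17 mm above the counter.
- knob5: One of six orange ball knobs, 28 mm in diameter, 20 g, with a small brass insert; origin at its centre. It starts inside the hopper behind the flap and rolls out by itself within about 1 s when the flap is up; inside the drawer its centre is about 17 mm above the counter.
- knob6: One of six orange ball knobs, 28 mm in diameter, 20 g, with a small brass insert; origin at its centre. It starts inside the hopper behind the flap and rolls out by itself within about 1 s when the flap is up; inside the drawer its centre is about 17 mm above the counter.
- drill: Yellow and grey cordless drill standing on its battery, about 200 mm long and 200 mm high. A bystander: leave it alone. Origin on the counter under it.
- mallet: Green mallet with a wooden handle, 266 mm long, lying down; head 105 by 72 mm. A bystander: leave it alone. Origin on the counter under it.
- level: Aluminium level, 400 mm long, 24 mm wide, 50 mm high, standing on its long edge. A bystander: leave it alone. Origin on the counter under it.
- jar: Clear glass jar with a hinged steel lid, closed, 90 mm in diameter, 115 mm high. A bystander: leave it alone. Origin on the counter under it.
- tape_measure: Blue tape measure, 70 by 36 mm, 66 mm high. A bystander: leave it alone. Origin on the counter under it.
- screwdriver: Red-handled screwdriver, 200 mm long, lying down. A bystander: leave it alone. Origin on the counter under it.

How it is judged:
By the outcome, as a careful person would: the job done as asked, in the order asked, and still so for the second after the job is handed in, with the robot touching nothing.
It also fails if it takes over 64 s, if anything falls off the work surface, if the arm or the gripper's body presses on something with over 40 N, if the wrist force passes 120 N, or if a joint passes its speed limit or range.

## Working session

There is one attempt and no reset: what is moved stays moved. The work goes in short steps, Python scripts to look and compute and a shell command to move; the robot and the scene stay as the last step left them, time stands still between calls to the robot, and variables do not carry over. Pictures are saved under pics/ and viewed, and the job is handed in when it is done.

```bash
mkdir -p pics
python3 - <<'E'
from rig import ctrl, vision
import cv2,numpy as np
s=ctrl.sense();print({k:np.round(v,3).tolist() for k,v in s.items()})
for n in("side","top"):
    c=vision.capture(n);cv2.imwrite(f"pics/{n}0.png",c["image"][:,:,::-1]);np.savez(f"{n}0.npz",**c)
    print(n,c["mtx"].round(1).tolist(),c["R"].round(4).tolist(),c["t"].round(1).tolist())
E
```

```text
{'time_s': 0.0, 'joints': [0.902, 0.313, 1.498, -0.0, 1.331, -0.223], 'dq': [-0.002, 0.0, 0.001, -0.001, 0.001, 0.001], 'tau': [0.0, -41.227, -25.974, -0.0, 0.004, -0.0], 'eef_pos': [226.231, 473.484, 238.747], 'ee_rot': [0.689, 0.156, 0.69, -0.157], 'force': [0.239, -0.227, -0.258], 'wrist_torque': [0.037, 0.009, -0.006], 'grip_width': 1.006}
side [[505.9, 0.0, 319.6], [0.0, 505.9, 203.6], [0.0, 0.0, 1.0]] [[0.8395, -0.543, -0.0191], [-0.3276, -0.4778, -0.8151], [0.4335, 0.6905, -0.579]] [-508.4, 270.3, 1477.4]
top [[479.5, 0.0, 317.1], [0.0, 479.5, 195.9], [0.0, 0.0, 1.0]] [[0.0257, -0.9995, -0.0199], [-0.9979, -0.0245, -0.0597], [0.0592, 0.0213, -0.998]] [-21.3, 560.1, 1638.2]
```

View pics/side0.png

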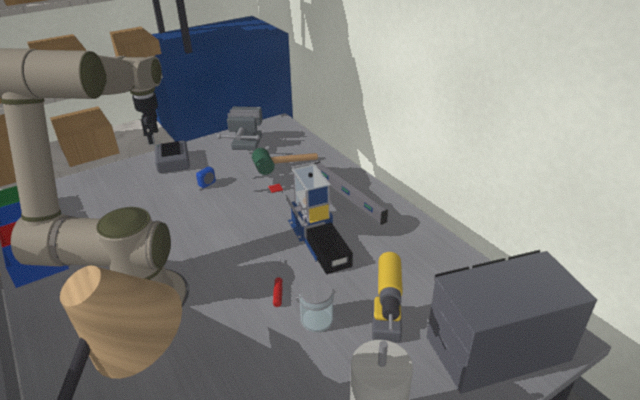

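View pics/top0.png

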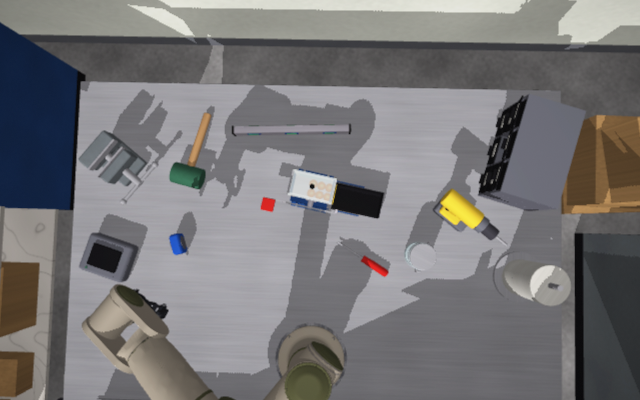

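The top view shows the pad at (267,204), the hopper near (312,190), the drawer near (358,199) with its front end at about x=382, the drill at (460,210), the jar at (420,256) and the screwdriver at (375,266). In the side view the pad is at (275,188), the flap at (318,213) and the drawer front at (340,263). I'll zoom in and measure.

```bash
cat > h.py <<'E'
import cv2,numpy as np
def ray(c,u,v):
    R,t=c["R"],c["t"];C=-R.T@t;d=R.T@np.linalg.inv(c["mtx"])@[u,v,1];return C,d/np.linalg.norm(d)
def onz(c,u,v,z):
    C,d=ray(c,u,v);return C+d*(z-C[2])/d[2]
def tri(c1,p1,c2,p2):
    A=[];b=[]
    for c,p in((c1,p1),(c2,p2)):
        C,d=ray(c,*p);P=np.eye(3)-np.outer(d,d);A.append(P);b.append(P@C)
    X=np.linalg.lstsq(np.vstack(A),np.hstack(b),rcond=None)[0]
    return X,[np.linalg.norm(A[i]@X-b[i]) for i in(0,1)]
def proj(c,X):
    p=c["mtx"]@(c["R"]@np.array(X,float)+c["t"]);return p[:2]/p[2]
def red(c,box):
    h=cv2.cvtColor(c["image"],cv2.COLOR_RGB2HSV);m=(((h[...,0]<8)|(h[...,0]>172))&(h[...,1]>150)&(h[...,2]>60)).astype(np.uint8)
    M=np.zeros_like(m);x0,y0,x1,y1=box;M[y0:y1,x0:x1]=m[y0:y1,x0:x1];return M
E
python3 - <<'E'
from h import *
s=dict(np.load("side0.npz"));t=dict(np.load("top0.npz"))
for c,b in((t,(250,190,285,220)),(s,(262,178,290,198))):
    m=red(c,b);ys,xs=np.nonzero(m);print(len(xs),xs.mean(),ys.mean(),cv2.minAreaRect(np.c_[xs,ys].astype(np.int32)))
m=red(t,(250,190,285,220));ys,xs=np.nonzero(m);pt=(xs.mean(),ys.mean());print("pad top z104",onz(t,*pt,104))
m2=red(s,(262,178,290,198));ys,xs=np.nonzero(m2);print("tri",tri(t,pt,s,(xs.mean(),ys.mean())))
h=cv2.cvtColor(t["image"],cv2.COLOR_RGB2HSV)
g=(h[...,2]<40).astype(np.uint8);g[:, :325]=0;g[:,395:]=0;g[:175]=0;g[225:]=0
n,l,st,ce=cv2.connectedComponentsWithStats(g);i=1+np.argmax(st[1:,4]);ys,xs=np.nonzero(l==i);r=cv2.minAreaRect(np.c_[xs,ys].astype(np.int32));print(r)
bx=cv2.boxPoints(r);print(bx)
for p in bx:print(onz(t,*p,58))
cv2.imwrite("pics/t0z.png",cv2.resize(t["image"][160:230,245:395,::-1],None,fx=5,fy=5,interpolation=cv2.INTER_CUBIC))
cv2.imwrite("pics/s0z.png",cv2.resize(s["image"][155:280,255:365,::-1],None,fx=4.7,fy=4.7,interpolation=cv2.INTER_CUBIC))
E
```

```text
143 267.4125874125874 204.02797202797203 ((267.38238525390625, 203.9706268310547), (11.884244918823242, 11.884244918823242), 14.03624439239502)
73 275.1917808219178 187.68493150684932 ((275.01922607421875, 187.5961456298828), (6.6679487228393555, 11.57085132598877), 78.69007110595703)
pad top z104 [524.64678125 152.80291835 104.        ]
tri (array([524.36562484, 153.74135571,  98.53096289]), [np.float64(0.5596497098856854), np.float64(0.5596497098864093)])
((357.2219543457031, 200.29757690429688), (47.353580474853516, 25.492706298828125), 12.094757080078125)
[[331.4     207.8    ]
 [336.7415  182.87318]
 [383.0439  192.79515]
 [377.70242 217.72197]]
[519.15770091 -57.10127705  58.        ]
[603.53821326 -73.06422907  58.        ]
[ 573.85574815 -229.112141     58.        ]
[ 489.82557386 -212.75120913   58.        ]
```

View pics/t0z.png

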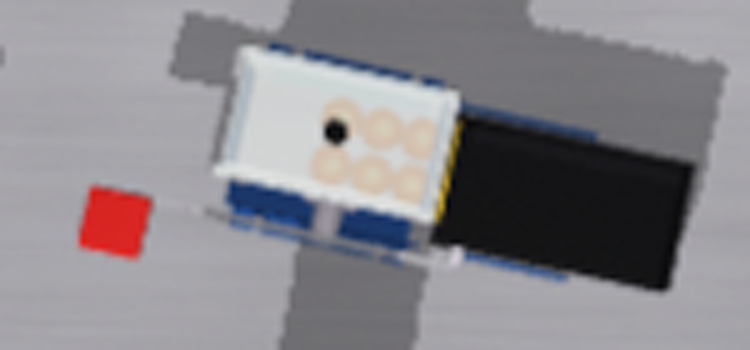

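View pics/s0z.png

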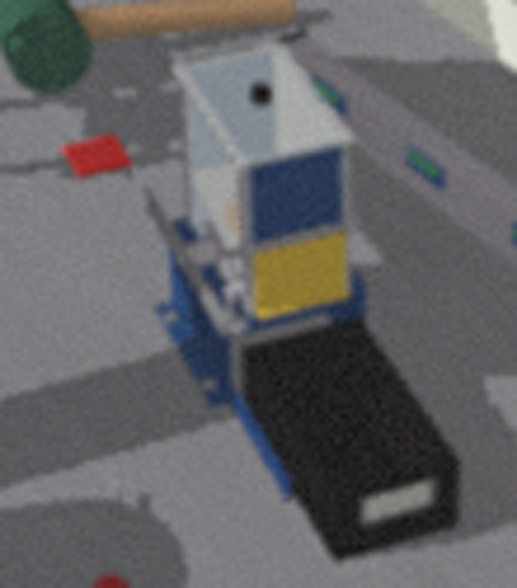

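```bash
cat >> h.py <<'E'
from scipy.spatial.transform import Rotation as Ro
YAW=-0.187
YH=np.array([-np.sin(YAW),np.cos(YAW)]);XH=np.array([np.cos(YAW),np.sin(YAW)])
def tool(s):
    w,x,y,z=s["ee_rot"];return Ro.from_quat([x,y,z,w]).as_matrix()
E
python3 - <<'E'
from h import *
from rig import ctrl
t=dict(np.load("top0.npz"));s=dict(np.load("side0.npz"))
print("cams",[-c["R"].T@c["t"] for c in(t,s)])
print(tool(ctrl.sense()).round(3))
O=np.array([524.6,152.8])+82*XH-135*YH;print("O",O)
def P(x,y,z):return np.r_[O+x*XH+y*YH,z]
for n,q in dict(lipL=(-52,-65,206),topbackL=(-52,65,206),railL=(-49,-167,18),railR=(49,-167,18),flapedge=(0,-65.5,81),hinge=(0,-65.5,136)).items():print(n,proj(t,P(*q)).round(1),proj(s,P(*q)).round(1))
# front edge from two views, top edge corners; pixel picks from zooms
fa=tri(t,(245+692/5,160+165/5),s,(255+458/4.7,155+465/4.7));fb=tri(t,(245+668/5,160+290/5),s,(255+338/4.7,155+558/4.7))
print(fa,fb)
for n,u,v,z in(("drillbody",455,206,180),("drill chuck",497,236,170),("drill tip",507,245,160),("drill left",434,210,180),("battery",440,205,50),("jar",420,256,115),("jar left",405,256,115),("screw tip",362,258,15),("screw end",388,274,15)):print(n,onz(t,u,v,z).round(0))
E
```

```text
cams [array([ 462.57172357,  -42.5807868 , 1667.90719334]), array([ -125.07812302, -1167.10181133,  1065.9941038 ])]
[[-0.001  0.431  0.902]
 [-0.001  0.902 -0.431]
 [-1.    -0.001 -0.   ]]
O [580.07231917   4.90875007]
lipL [329.3 206.8] [302.8 189.4]
topbackL [287.7 197.8] [288.7 169.1]
railL [358.2 214.2] [317.5 255.9]
railR [364.1 186.4] [346.  247.7]
flapedge [332.5 192.9] [319.4 218. ]
hinge [332.7 191.8] [319.  204.2]
(array([ 574.54192588, -231.82611643,   48.76359026]), [np.float64(0.8269735440268624), np.float64(0.8269735440272676)]) (array([ 489.39623199, -221.32510958,    3.84358592]), [np.float64(0.5331582836946277), np.float64(0.5331582836947909)])
drillbody [ 530. -437.  180.]
drill chuck [ 441. -570.  170.]
drill tip [ 414. -604.  160.]
drill left [ 516. -373.  180.]
battery [ 538. -422.   50.]
jar [ 370. -344.  115.]
jar left [ 368. -296.  115.]
screw tip [ 352. -166.   15.]
screw end [ 300. -256.   15.]
```

```bash
python3 -m jog '[[[0,-0.0232,0.0377,0,0,0],[0,-0.0232,0.0377,0,0,0],[0,-0.0232,0.0377,0,0,0],[0,-0.0232,0.0377,0,0,0],[0,-0.0232,0.0377,0,0,0],[0,-0.0232,0.0377,0,0,0],[0,-0.0347,0.024,0,0,0],[0,-0.0347,0.024,0,0,0],[0,-0.0347,0.024,0,0,0],[0,-0.0347,0.024,0,0,0],[0,-0.0347,0.024,0,0,0],[0,-0.0347,0.024,0,0,0]]]' 255 20
```

```text
time_s: 1.6
eef_pos: [410.5, -0.8, 239.2]
ee_rot: [0.69, 0.156, 0.69, -0.156]
force: [0.8, -0.0, -0.1]
grip_width: 0.002
```

```bash
python3 -m jog '[[[0,-0.0284,0.031,0,0,0],[0,-0.0284,0.031,0,0,0],[0,-0.0284,0.031,0,0,0],[0,-0.0284,0.031,0,0,0],[0,-0.0284,0.031,0,0,0],[0,-0.0284,0.031,0,0,0],[0,-0.0284,0.031,0,0,0],[0,0,0,0.187,0,0],[0,0,0,0.187,0,0],[0,0,0,0.187,0,0],[0,0,0,0.187,0,0],[0,0,0,0.187,0,0]]]'
python3 -m jog '[[[0,0,0,0.187,0,0],[0,0,0,0.187,0,0],[0,0,0,0,0,0]]]'
python3 - <<'E'
from h import *
from rig import ctrl
s=ctrl.sense();print(s["eef_pos"],s["force"],s["grip_width"],s["time_s"],s["joints"]);print(tool(s).round(3))
E
```

```text
time_s: 3.1
eef_pos: [520.6, -272.2, 238.9]
ee_rot: [0.543, 0.452, 0.544, -0.452]
force: [0.2, 0.5, 0.2]
grip_width: -0.0
time_s: 3.48
eef_pos: [520.6, -272.2, 238.9]
ee_rot: [-0.452, -0.543, -0.453, 0.543]
force: [0.2, -0.8, 0.4]
grip_width: -0.002
[ 520.58948841 -272.21914008  238.92926535] [ 0.19096741 -0.776337    0.42664357] -0.0018808944747622707 3.475 [-6.81097489e-01  4.52771348e-01  1.29857776e+00  2.01718590e-05
  1.39104265e+00 -4.98801891e-01]
[[-0.001  0.983 -0.181]
 [ 0.001 -0.181 -0.983]
 [-1.    -0.001 -0.   ]]
```

```bash
python3 -m jog '[[[0.042,0.001,0,0,0,0],[0.042,0.001,0,0,0,0],[0.042,0.001,0,0,0,0],[0.042,0.001,0,0,0,0],[0.042,0.001,0,0,0,0],[0,0,0,0,0,0]]]'
python3 - <<'E'
from h import *
from rig import vision
for n in("side","top"):
    c=vision.capture(n);im=c["image"][:,:,::-1]
    im=im[150:300,250:400] if n=="side" else im[160:260,280:420]
    cv2.imwrite(f"pics/{n}1.png",cv2.resize(im,None,fx=4,fy=4,interpolation=cv2.INTER_CUBIC))
E
```

```text
time_s: 4.22
eef_pos: [524.2, -272.1, 26.8]
ee_rot: [-0.451, -0.543, -0.455, 0.543]
force: [1.1, -0.1, 0.7]
grip_width: -0.004
```

View pics/side1.png

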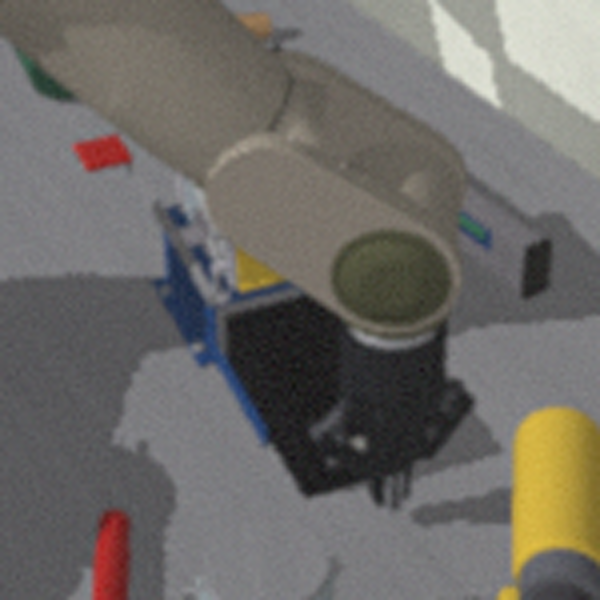

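View pics/top1.png

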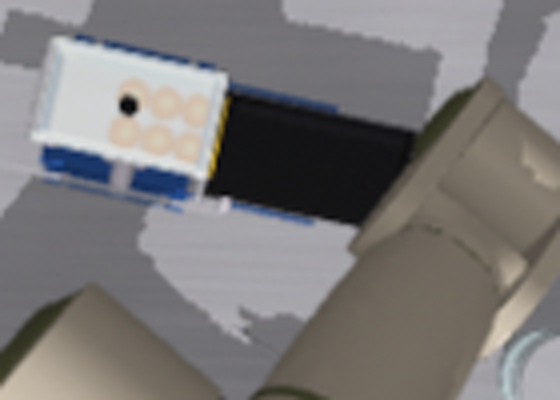

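Run:
```python
from h import *
s=dict(np.load("side0.npz"))
for z in(160,200,240,280,320):print(z,proj(s,[524,-272,z]).round(0))
print("capcentre",(250+392/4,150+280/4),"capbottom",(250+392/4,150+332/4))
```

```text
160 [347. 238.]
200 [347. 227.]
240 [347. 216.]
280 [347. 204.]
320 [347. 191.]
capcentre (348.0, 220.0) capbottom (348.0, 233.0)
```

```bash
python3 -m jog '[[[0,0,-0.012,0,0,0],[0,0,-0.012,0,0,0],[0,0,-0.008,0,0,0],[0,0,-0.005,0,0,0],[0,0,-0.005,0,0,0],[0,0,-0.005,0,0,0]]]'
```

```text
time_s: 5.08
eef_pos: [534.3, -227.0, 29.4]
ee_rot: [-0.452, -0.544, -0.452, 0.544]
force: [-0.6, -1.9, 1.8]
grip_width: 0.001
```

```bash
python3 -m jog '[[[0,0,-0.005,0,0,0],[0,0,-0.006,0,0,0],[0,0,-0.006,0,0,0],[0,0,-0.006,0,0,0],[0,0,-0.006,0,0,0],[0,0,-0.006,0,0,0],[0,0,-0.006,0,0,0],[0,0,-0.006,0,0,0],[0,0,-0.005,0,0,0],[0,0,-0.004,0,0,0],[0,0,-0.003,0,0,0],[0,0,-0.003,0,0,0]]]'
```

```text
time_s: 6.58
eef_pos: [545.6, -165.9, 29.3]
ee_rot: [-0.452, -0.544, -0.452, 0.544]
force: [-0.3, -1.7, 1.0]
grip_width: 0.0
```

```bash
python3 -m jog '[[[0,0,-0.002,0,0,0],[0,0,-0.002,0,0,0],[0,0,-0.002,0,0,0],[0,0,-0.002,0,0,0]]]'; python3 -m jog '[[[0,0,-0.0015,0,0,0],[0,0,-0.0015,0,0,0]]]'
```

```text
time_s: 7.08
eef_pos: [546.7, -159.9, 29.5]
ee_rot: [-0.453, -0.543, -0.451, 0.545]
force: [-7.6, -19.1, 2.4]
grip_width: -0.003
time_s: 7.32
eef_pos: [546.8, -159.8, 30.0]
ee_rot: [-0.454, -0.542, -0.45, 0.546]
force: [-13.3, -32.5, 3.6]
grip_width: -0.002
```

```bash
python3 -m jog '[[[0,0,0.003,0,0,0],[0,0,0.004,0,0,0],[0,0,0.008,0,0,0],[0,0,0.03,0,0,0],[0,0,0.04,0,0,0],[-0.06,0,0.03,0,0,0],[-0.06,0,0,0,0,0],[-0.06,0,0,0,0,0],[-0.04,0,0,0,0,0]]]'
python3 - <<'E'
from h import *
from rig import vision
for n in("side","top"):
    c=vision.capture(n);np.savez(f"{n}2.npz",**c);im=c["image"][:,:,::-1]
    im=im[150:300,250:400] if n=="side" else im[160:260,260:400]
    cv2.imwrite(f"pics/{n}2.png",cv2.resize(im,None,fx=4,fy=4,interpolation=cv2.INTER_CUBIC))
E
```

```text
time_s: 8.45
eef_pos: [527.1, -266.5, 248.2]
ee_rot: [0.453, 0.544, 0.451, -0.543]
force: [1.0, 0.8, -0.8]
grip_width: -0.002
```

View pics/side2.png

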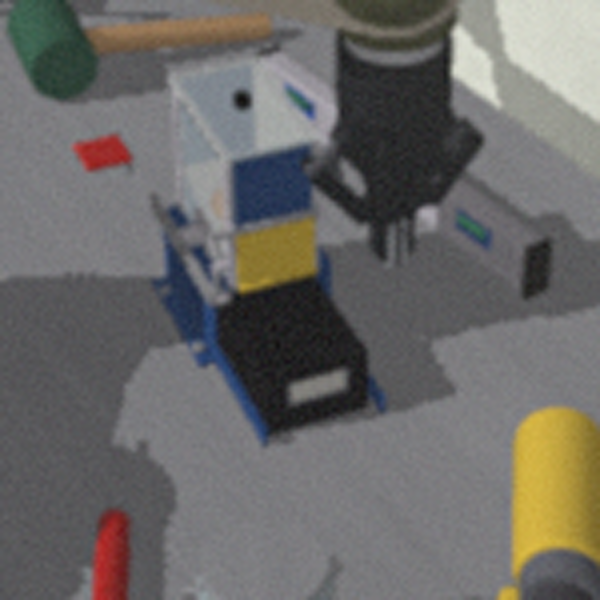

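View pics/top2.png

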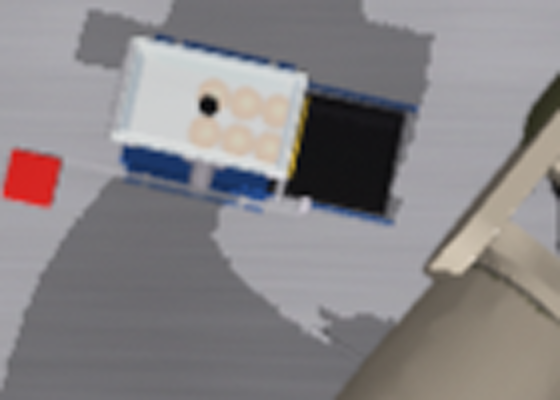

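The drawer is in. The front edge in the top zoom runs (408,112)–(388,214), just inside the rail ends at (416,107) and (393,222). I'll check numerically against the expected 12 mm.

Run:
```python
from h import *
t=dict(np.load("top2.npz"))
O=np.array([580.07,4.91])
f=lambda X:(np.array([(X[:2]-O)@XH,(X[:2]-O)@YH])).round(1)
h=cv2.cvtColor(t["image"],cv2.COLOR_RGB2HSV)
g=(h[...,2]<45).astype(np.uint8);g[:,:335]=0;g[:,372:]=0;g[:178]=0;g[222:]=0
n,l,st,ce=cv2.connectedComponentsWithStats(g);i=1+np.argmax(st[1:,4]);ys,xs=np.nonzero(l==i);r=cv2.minAreaRect(np.c_[xs,ys].astype(np.int32));bx=cv2.boxPoints(r)
for p in bx:print(p,f(onz(t,*p,58)))
for p in((416,107),(393,222)):q=(260+p[0]/4,160+p[1]/4);print("rail",f(onz(t,*q,18)))
```

```text
[332.3077  208.46153] [-49.9 -75.7]
[337.34616 183.26921] [ 36.7 -74.5]
[360.42307 187.8846 ] [  37.7 -153.6]
[355.3846  213.07692] [ -48.7 -154.5]
rail [  47.7 -166.9]
rail [ -53.3 -168. ]
```

```bash
python3 -m jog '[[[0,-0.0254,-0.0301,0,0,0],[0,-0.0254,-0.0301,0,0,0],[0,-0.0254,-0.0301,0,0,0],[0,-0.0254,-0.0301,0,0,0],[0,-0.0254,-0.0301,0,0,0],[0,-0.0254,-0.0301,0,0,0],[0,-0.0077,-0.0418,0,0,0],[0,-0.0077,-0.0418,0,0,0],[0,-0.0077,-0.0418,0,0,0],[0,-0.0077,-0.0418,0,0,0],[0,0.035,-0.0212,0,0,0],[0,0.035,-0.0212,0,0,0]]]'
python3 -m jog '[[[0,0.035,-0.0212,0,0,0],[0.03,0,0,0,0,0],[0,0,0,0,0,0]]]'
```

```text
time_s: 10.05
eef_pos: [487.6, 139.0, 244.4]
ee_rot: [-0.452, -0.543, -0.453, 0.544]
force: [0.3, -0.6, 0.2]
grip_width: -0.007
time_s: 10.42
eef_pos: [524.1, 152.4, 212.5]
ee_rot: [-0.451, -0.542, -0.453, 0.545]
force: [0.4, -0.1, 0.3]
grip_width: 0.001
```

```bash
python3 -m jog '[[[0.04,0,0,0,0,0],[0.035,0,0,0,0,0],[0.01,0,0,0,0,0],[0,0,0,0,0,0]]]'
python3 - <<'E'
from h import *
from rig import vision
c=vision.capture("side");im=c["image"][:,:,::-1][130:280,220:370]
cv2.imwrite("pics/side3.png",cv2.resize(im,None,fx=4,fy=4,interpolation=cv2.INTER_CUBIC))
E
```

```text
time_s: 10.92
eef_pos: [525.6, 152.4, 131.1]
ee_rot: [0.452, 0.544, 0.452, -0.544]
force: [0.8, -0.5, 1.0]
grip_width: -0.005
```

View pics/side3.png

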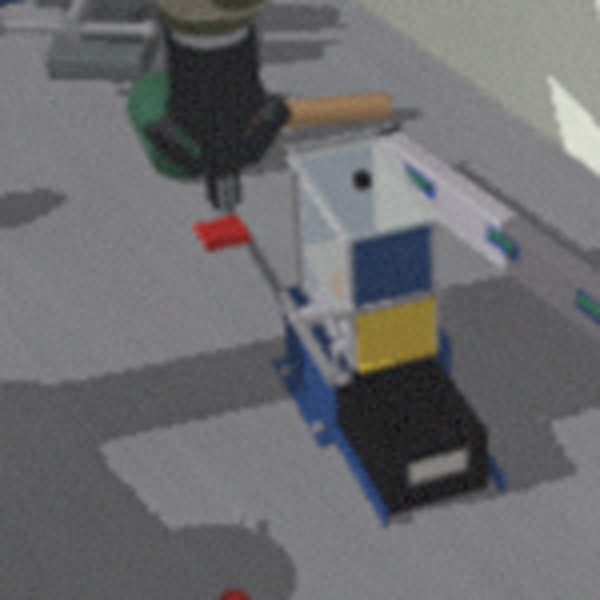

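```bash
python3 -m jog '[[[0.008,0,0,0,0,0],[0.006,0,0,0,0,0],[0.004,0,0,0,0,0],[0.004,0,0,0,0,0],[0.005,0,0,0,0,0],[0.005,0,0,0,0,0],[0.005,0,-0.001,0,0,0]]]'; python3 -m jog '[[[0.005,0,-0.0,0,0,0],[0.005,0,0,0,0,0],[0.004,0,0,0,0,0]]]'
```

```text
time_s: 11.85
eef_pos: [525.5, 153.1, 92.9]
ee_rot: [-0.452, -0.544, -0.452, 0.544]
force: [-1.3, -2.7, 5.2]
grip_width: -0.001
time_s: 12.22
eef_pos: [525.8, 153.0, 79.1]
ee_rot: [-0.452, -0.544, -0.452, 0.544]
force: [-1.0, -1.6, 5.7]
grip_width: -0.004
```

```bash
python3 -m jog '[[[0.003,0,0,0,0,0],[0.003,0,0,0,0,0]]]'; python3 -m jog '[[[0.0015,0,0,0,0,0],[0.0015,0,0,0,0,0]]]'
```

```text
time_s: 12.48
eef_pos: [525.9, 153.0, 73.3]
ee_rot: [0.452, 0.544, 0.452, -0.544]
force: [-0.1, -2.0, 7.1]
grip_width: -0.002
time_s: 12.72
eef_pos: [526.2, 152.9, 71.8]
ee_rot: [0.453, 0.544, 0.451, -0.543]
force: [-8.8, -4.1, 27.9]
grip_width: 0.002
```

The force has jumped to 28 N with the tip at z≈64, so the lever is at its stop. I'll hold there and look.

```bash
python3 -m jog '[[[0,0,0,0,0,0],[0,0,0,0,0,0],[0,0,0,0,0,0],[0,0,0,0,0,0],[0,0,0,0,0,0],[0,0,0,0,0,0],[0,0,0,0,0,0],[0,0,0,0,0,0],[0,0,0,0,0,0],[0,0,0,0,0,0],[0,0,0,0,0,0],[0,0,0,0,0,0]]]'
python3 - <<'E'
from h import *
from rig import vision
for n in("side","top"):
    c=vision.capture(n);np.savez(f"{n}4.npz",**c);im=c["image"][:,:,::-1]
    im=im[150:300,250:400] if n=="side" else im[160:260,250:390]
    cv2.imwrite(f"pics/{n}4.png",cv2.resize(im,None,fx=4,fy=4,interpolation=cv2.INTER_CUBIC))
E
```

```text
time_s: 14.22
eef_pos: [526.1, 152.9, 72.0]
ee_rot: [0.453, 0.544, 0.451, -0.543]
force: [-7.4, -2.7, 21.3]
grip_width: -0.001
```

View pics/side4.png

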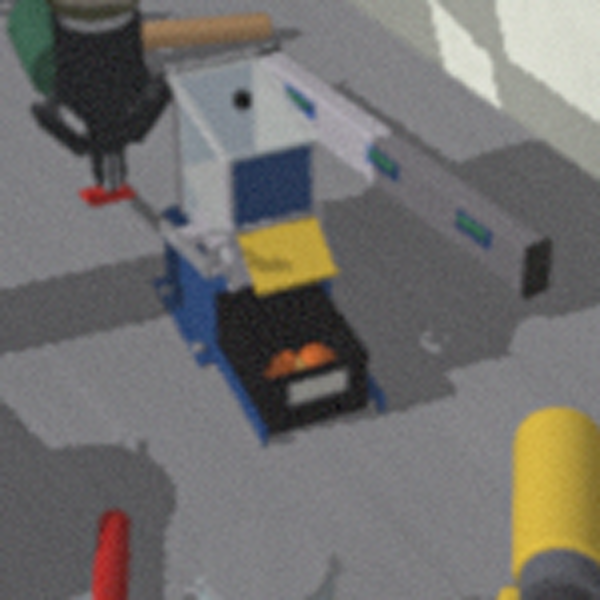

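View pics/top4.png

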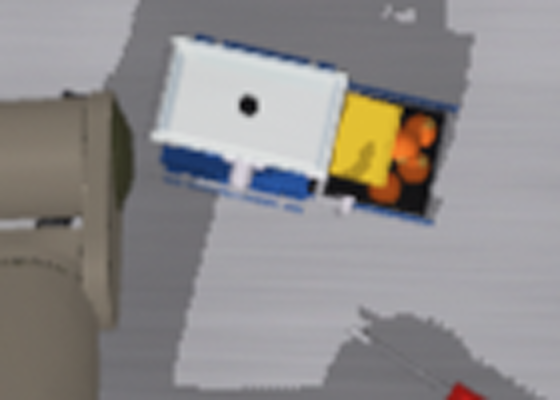

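The bin is empty and the flap is up. Four knobs show in the drawer near (410,150) in the top zoom, and the others are under the flap. Now I'll ease the lever up at about 16 mm/s.

```bash
python3 -m jog '[[[-0.002,0,0,0,0,0],[-0.002,0,0,0,0,0],[-0.002,0,0,0,0,0],[-0.002,0,0,0,0,0],[-0.002,0,0,0,0,0],[-0.002,0,0,0,0,0],[-0.002,0,0,0,0,0],[-0.002,0,0,0,0,0],[-0.002,0,0,0,0,0],[-0.002,0,0,0,0,0],[-0.002,0,0,0,0,0],[-0.002,0,0,0,0,0]]]'; python3 -m jog '[[[-0.002,0,0,0,0,0],[-0.002,0,0,0,0,0],[-0.002,0,0,0,0,0],[-0.002,0,0,0,0,0],[-0.002,0,0,0,0,0],[-0.002,0,0,0,0,0],[-0.0015,0,0,0,0,0],[-0.0015,0,0,0,0,0],[-0.0015,0,0,0,0,0],[-0.0015,0,0,0,0,0],[-0.0015,0,0,0,0,0],[-0.0015,0,0,0,0,0]]]'
```

```text
time_s: 15.82
eef_pos: [525.4, 153.4, 94.3]
ee_rot: [-0.452, -0.544, -0.452, 0.544]
force: [0.9, 2.7, 3.3]
grip_width: 0.0
time_s: 17.32
eef_pos: [525.3, 153.4, 115.0]
ee_rot: [-0.452, -0.544, -0.452, 0.544]
force: [0.4, 1.0, 0.4]
grip_width: 0.001
```

```bash
python3 -m jog '[[[-0.0015,0,0,0,0,0],[-0.0015,0,0,0,0,0],[-0.0015,0,0,0,0,0],[-0.0015,0,0,0,0,0]]]'
```

```text
time_s: 17.82
eef_pos: [525.5, 153.4, 121.3]
ee_rot: [-0.452, -0.544, -0.452, 0.544]
force: [0.3, -1.3, -0.6]
grip_width: 0.003
```

```bash
python3 -m jog '[[[-0.02,0,0,0,0,0],[-0.05,0,0,0,0,0],[-0.05,0,0,0,0,0],[0,-0.03,-0.05,0,0,0],[0,-0.03,-0.05,0,0,0],[0,0,0,0,0,0],[0,0,0,0,0,0]]]'
python3 - <<'E'
from h import *
from rig import vision
for n in("side","top"):
    c=vision.capture(n);np.savez(f"{n}5.npz",**c);im=c["image"][:,:,::-1]
    cv2.imwrite(f"pics/{n}5f.png",im)
    im=im[150:300,250:400] if n=="side" else im[160:260,250:390]
    cv2.imwrite(f"pics/{n}5.png",cv2.resize(im,None,fx=4,fy=4,interpolation=cv2.INTER_CUBIC))
t=dict(np.load("top5.npz"))
for n in("side","top"):
    a=np.load(f"{n}0.npz")["image"];b=np.load(f"{n}5.npz")["image"]
m=red(t,(250,190,285,220));ys,xs=np.nonzero(m);print("pad",len(xs),xs.mean(),ys.mean())
E
```

```text
time_s: 18.7
eef_pos: [484.9, 262.4, 241.2]
ee_rot: [-0.452, -0.544, -0.452, 0.544]
force: [-0.7, 0.2, -0.5]
grip_width: -0.0
pad 143 267.4125874125874 204.02797202797203
```

View pics/side5.png

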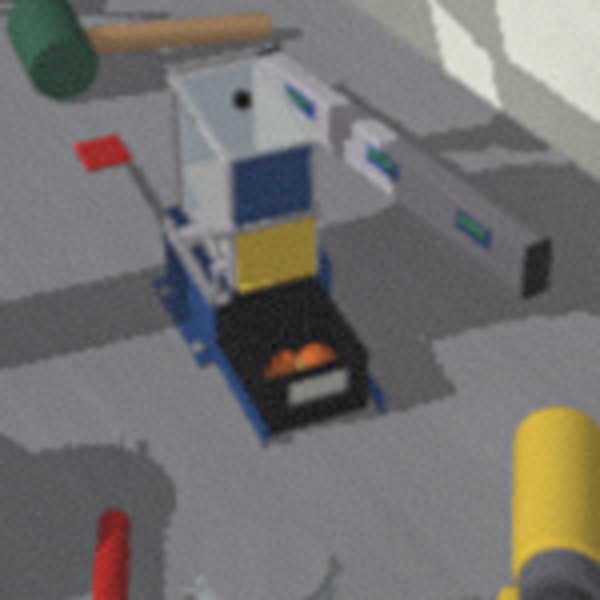

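View pics/top5.png

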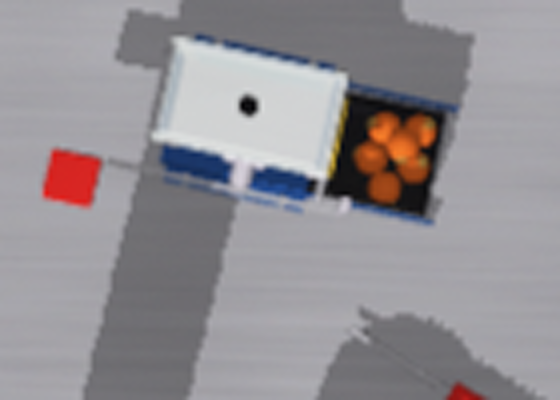

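View pics/top5f.png

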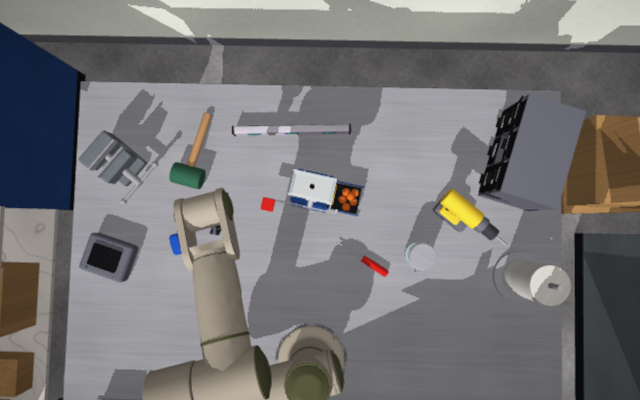

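Run:
```python
from h import *
for n in(0,2,4,5):
    c=np.load(f"side{n}.npz");h=cv2.cvtColor(c["image"],cv2.COLOR_RGB2HSV);m=(abs(h[...,0].astype(int)-25)<6)&(h[...,1]>120)&(h[...,2]>90);m[:,:300]=0;m[:,345:]=0;m[:195]=0;m[235:]=0
    ys,xs=np.nonzero(m);t=np.load(f"top{n}.npz");g=cv2.cvtColor(t["image"],cv2.COLOR_RGB2HSV)
    d=(g[...,2]<45);d[:,:335]=0;d[:,372:]=0;d[:178]=0;d[222:]=0;yy,xx=np.nonzero(d)
    print(n,"flap",len(xs),xs.mean().round(2),ys.mean().round(2),ys.max(),"drawer front col",np.percentile(xx,99.5),yy.mean().round(1))
t=np.load("top5.npz");h=cv2.cvtColor(t["image"],cv2.COLOR_RGB2HSV);m=((h[...,0]<14)&(h[...,1]>150)&(h[...,2]>90));m[:,:335]=0;m[:,362:]=0;m[:180]=0;m[215:]=0;print("orange px",m.sum())
im=t["image"][180:218,328:368,::-1];cv2.imwrite("pics/balls.png",cv2.resize(im,None,fx=14,fy=14,interpolation=cv2.INTER_CUBIC))
```

```text
0 flap 251 318.27 213.31 222 drawer front col 371.0 199.6
2 flap 259 318.36 213.55 222 drawer front col 359.04999999999995 198.0
4 flap 322 321.26 213.66 223 drawer front col 360.0 203.5
5 flap 256 318.47 213.56 222 drawer front col 360.0 197.9
orange px 269
```

View pics/balls.png

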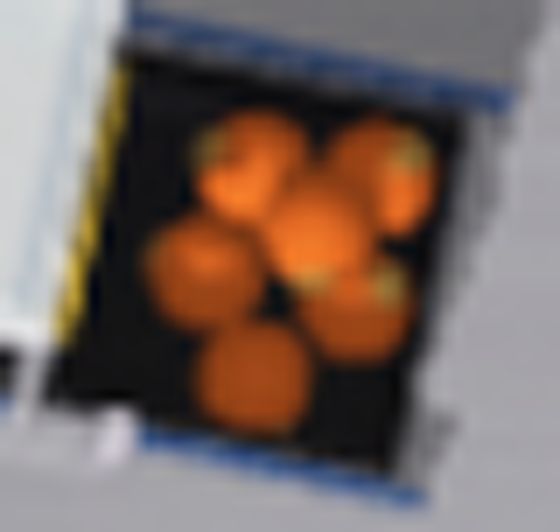

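Run:
```python
from h import *
a,b=[np.load(f"top{n}.npz")["image"].astype(int).sum(2) for n in(2,5)]
for v in(190,195,200,205,210):print(v,a[v,352:366].tolist(),b[v,352:366].tolist())
for n in(2,4,5):
    g=np.load(f"side{n}.npz")["image"].astype(int).sum(2)[240:252,319:340];m=g>250;ys,xs=np.nonzero(m);print(n,m.sum(),xs.mean(),ys.mean())
```

```text
190 [75, 75, 73, 73, 72, 74, 69, 56, 107, 248, 342, 382, 465, 497] [199, 230, 238, 240, 254, 246, 170, 54, 85, 232, 346, 390, 470, 502]
195 [57, 59, 60, 58, 57, 57, 51, 109, 242, 335, 377, 457, 487, 487] [307, 266, 232, 302, 359, 263, 118, 87, 227, 339, 381, 460, 493, 494]
200 [56, 58, 57, 61, 58, 50, 146, 283, 376, 458, 493, 493, 495, 494] [320, 322, 322, 317, 243, 102, 120, 260, 385, 466, 498, 500, 500, 500]
205 [58, 60, 58, 55, 52, 136, 349, 492, 492, 491, 491, 493, 491, 490] [156, 158, 153, 125, 60, 112, 304, 464, 497, 497, 497, 497, 497, 498]
210 [60, 62, 59, 54, 135, 273, 341, 340, 408, 499, 499, 499, 499, 498] [60, 59, 59, 54, 108, 253, 344, 347, 412, 504, 505, 504, 505, 503]
2 69 10.014492753623188 6.246376811594203
4 87 9.298850574712644 5.35632183908046
5 90 9.255555555555556 5.3
```

```bash
python3 -c "
from rig import workorder,ctrl
print(ctrl.sense()['force']);print(workorder.finish_job())"
```

```text
[ 0.91082681 -0.42582174 -0.0642535 ]
the job is handed in; nothing more can be done
None
```

The drawer is home with all six knobs in it and the flap is shut. I handed the job in at about 19 s of the 64 s allowed.

- **Drawer:** I pushed it in with closed fingertips until it met the stop, where the force rose to about 35 N with no further movement. Its front then measured about 154 mm from the hopper's origin, against 155 mm when fully home.
- **Lever:** I pressed the pad to its stop (tip at about 64 mm, about 28 N) and held it for 1.5 s. The bin emptied, and I then let the pad up at 12–16 mm/s.

Last checks:
- **Flap and pad:** the flap is back within about 0.3 px of its shut position, and the pad is back exactly where it started. I had no direct reading of flap speed; the slow let-up is the evidence that it did not slam.
- **Knobs:** all six show inside the drawer, one of them resting on top of the others, so its centre is higher than 17 mm.
- **Drawer after the pour:** the top view suggests the knobs may have nudged it outward by about 0.4 mm. The label in the side view moved about 1 px the other way, probably from a change in shadow. I left the drawer as it was.
- **Everything else:** in the final top picture the other things on the counter look unmoved; the arm partly hides the tape measure there. The robot was touching nothing at hand-in.

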